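# Load the stirring bars into the ultrasonic cleaner and close its cover

### The job

Tip all three stirring bars out of the steel jug into the basket of the ultrasonic cleaner: angle the jug steeply so that its lip, opposite the handle, dips inside the bath's walls while the jug still holds bars, and let them slide in rather than drop from above the rim. Stand the empty jug upright on the worktop again and close the bath: slide the loose half of its cover, without lifting it off, along the rails until it butts flush against the fixed half with no gap. Leave the other things on the worktop where they stand.

Things in the scene. Friction and masses are not known exactly. Their poses are not given: they have to be found in the camera images.
- bath: Ultrasonic cleaner, fixed: grey box 160 (x) x 370 (y) x 120 mm high, black control panel on its -x side, drain tap at its +y end. Origin: centre of its underside; y along its long side. Its tank, lined with a steel wire basket, spans x -62..62, y -40..165; basket floor at z 45, rim at z 120. Open from above only at y -40..85; y -185..-40 is a flat closed deck at z 120 (numbers in mm, bath frame).
- bath_rim (a point): Centre of the bath's opening at rim height: bath frame (0, 22.5, 120) mm, axes as the bath. The opening is 124 mm in x, 125 mm in y. Two steel guide rails run along y beside deck and opening: inner faces at x -74.5 and 74.5, outer at -80 and 80, tops 11 mm above the rim.
- bath_edge (a point): Middle of the front edge of the fixed half of the cover, bath frame (0, 85, 122.5) mm; axes as the bath. The fixed half is a steel plate 5 mm thick that covers the tank from here to the bath's +y end.
- cover_knob (a point): Centre of the black upright round knob (26 mm diameter, 22 mm high) in the middle of the loose half of the cover, 24 mm above its underside. The cover is a loose steel plate 142 (x) x 135 (y) x 5 mm, 0.3 kg, parked on the deck between the rails with 3 mm of play each side, so it may lie a little askew. It slides to +y with about 2 N until its edge, 67.5 mm to +y of the knob, meets the fixed half.
- cover_corner_near (a point): Point on the cover's leading (+y) edge, 65 mm to the bath's -x side of the knob, 2.5 mm above the underside. With no gap it lies at bath y = 85 mm.
- cover_corner_far (a point): Point on the cover's leading (+y) edge, 65 mm to the bath's +x side of the knob. With no gap it lies at bath y = 85 mm.
- jug_mid (a point): Centre of the steel jug, on its axis, 46 mm above its underside. The jug is a loose, round, slightly flared open cup 92 mm high, 54 mm diameter at the foot, 76 mm at the mouth, wall 3 mm, floor 4 mm thick, about 0.14 kg empty. Its axes: z up out of the mouth, the loop handle on its -x side, the lip to pour over on its +x side.
- jug_handle (a point): Middle of the upright outer bar of the jug's loop handle, 67 mm from the jug's axis, 51 mm above the jug's underside; axes as the jug. The bar is 62 mm tall, 14 mm wide (along jug y, the way to pinch it) and 10 mm thick; free gap between it and the cup about 30 mm. It can be taken from above or with the hand leaning outwards, away from the cup.
- jug_lip (a point): Outermost point of the jug's mouth opposite the handle: 38 mm from the axis, 92 mm above the underside. This point must dip below the bath's rim when tipping.
- bar_1_mid (a point): Centre of one of three alike loose white stirring bars that stand or lean in the jug: an eight-sided rod 64 mm long (own x axis), 13 mm thick, 0.03 kg, with a slippery skin (friction about 0.2: it slides along the jug's wall once that slopes down some 10 to 15 degrees).
- bar_2_mid (a point): Centre of one of three alike loose white stirring bars that stand or lean in the jug: an eight-sided rod 64 mm long (own x axis), 13 mm thick, 0.03 kg, with a slippery skin (friction about 0.2: it slides along the jug's wall once that slopes down some 10 to 15 degrees).
- bar_3_mid (a point): Centre of one of three alike loose white stirring bars that stand or lean in the jug: an eight-sided rod 64 mm long (own x axis), 13 mm thick, 0.03 kg, with a slippery skin (friction about 0.2: it slides along the jug's wall once that slopes down some 10 to 15 degrees).
- bench_timer: White bench timer, 62 x 62 x 19 mm, lying loose; origin at its underside; a bystander.
- petri_1: Lower of two stacked clear dishes, 60 mm diameter, 16 mm high each; origin at its underside; a bystander.
- petri_2: Upper of the two stacked dishes; a bystander.
- tape_roll: Roll of brown tape standing on its flat side, 92 mm diameter, 48 mm high; origin at its underside; a bystander.
- jug: The jug as a body (origin at the centre of its underside)
- cover: The loose half of the cover as a body (origin at the centre of its underside)
- bar_1: The same stirring bar as a body (origin at its centre).
- bar_2: The same stirring bar as a body (origin at its centre).
- bar_3: The same stirring bar as a body (origin at its centre).

How it is judged:
On the way, in this order (a step that is already met when the one before it is completed fails the run):
1. the jug is steeply tipped (over 70 degrees) with its lip inside the bath's opening and below the rim, not all bars being in the basket yet (angle between jug_mid's own z axis and vertical above 1.22 rad and z of jug_lip in the frame of bath between 0.03 and 0.12 m and x of jug_lip in the frame of bath between -0.062 and 0.062 m and y of jug_lip in the frame of bath between -0.04 and 0.085 m), for 0.1 s.
2. all three bars are in the basket (x of bar_1_mid in the frame of bath between -0.062 and 0.062 m and y of bar_1_mid in the frame of bath between -0.04 and 0.165 m and z of each of bar_1_mid, bar_2_mid, bar_3_mid in the frame of bath below 0.095 m and x of bar_2_mid in the frame of bath between -0.062 and 0.062 m and y of bar_2_mid in the frame of bath between -0.04 and 0.165 m and x of bar_3_mid in the frame of bath between -0.062 and 0.062 m and y of bar_3_mid in the frame of bath between -0.04 and 0.165 m), for 0.2 s.
At the end, for the whole second after the job is handed in: All three bars rest in the basket; the loose half of the cover lies flat on the bath with both corners of its leading edge within 2.5 mm of the fixed half's edge; the jug stands upright (within 6 degrees) on the worktop; everything is at rest (all of step 2 and linear speed of each of bar_1, bar_2, bar_3, jug, cover below 0.05 m/s and y of each of cover_corner_near, cover_corner_far in the frame of bath above 0.0825 m and z of cover_knob in the frame of bath below 0.1465 m and angle between cover_knob's own z axis and vertical below 0.03 rad and angle between jug_mid's own z axis and vertical below 0.1 rad and height (world z) of jug_mid between 0.04 and 0.052 m); the robot touches nothing.
It fails at once if the loose half of the cover is lifted more than 20 mm off the bath (z of cover_knob in the frame of bath above 0.164 m).
It fails at once if a bar leaves the jug more than 40 mm above the bath's rim ((z of bar_1_mid in the frame of jug_mid above 0.05 m and height (world z) of bar_1_mid above 0.16 m) or (z of bar_2_mid in the frame of jug_mid above 0.05 m and height (world z) of bar_2_mid above 0.16 m) or (z of bar_3_mid in the frame of jug_mid above 0.05 m and height (world z) of bar_3_mid above 0.16 m)).
It fails at once if the bench timer, the tape roll or a dish is moved by more than 20 mm (distance of any of bench_timer, petri_1, petri_2, tape_roll from where it was at the start of the episode above 0.02 m).
It also fails if it takes over 58 s, if anything falls off the work surface, if the arm or the gripper's body presses on something with over 40 N, if the wrist force passes 120 N, or if a joint passes its speed limit or range.

### The arm

A 7-joint arm with a two-finger parallel gripper is mounted at the origin on a cart in front of the work surface, level with it; the furniture and walls round the work are solid. World frame = base frame: x ahead of the robot, y to its left, z up, the work surface at z = 0. Lengths are in m, angles in rad, forces in N, time in s.
With the tool pointing down it reaches from about 0.4 to 0.85 m from the base axis. Payload 10.4 kg.
Tool frame: the origin (TCP) lies on the centre line of the jaws, within the pads' length; the fingertips stand 11 mm ahead of it and the grasp point (between the pads) lies 8 mm behind it (manip.finger_overhang is the distance from the TCP to the fingertips, in m); z points along the fingers, y is the line along which they close (so a half turn about z gives the same grasp; the last joint's range is limited). The gripper opens to 85 mm and grips with 20 to 120 N. Pads are 22 mm wide; open, the fingers measure 114 mm over their backs; the gripper's body (76 mm by 85 mm) begins 54 mm behind the grasp point. The pads swing forward as they close: fully open they stand 13 mm farther back than shut.
Start: joints at [1.115, 0.332, -0.065, 1.46, 0.022, 1.35, -0.088], TCP at [0.262, -0.567, 0.242] pointing down, gripper open.
Joint ranges: [-2.6, 2.6], [-0.5, 2.12], [-1.47, 1.34], [0.16, 2.42], [-1.27, 4.41], [0.06, 2.06], [-2.6, 2.6]. Speed limits (rad/s): [2.22, 2.22, 2.79, 2.79, 3.14, 3.14, 3.14].

### API

Orientations are given as a unit quaternion [x, y, z, w].
In Python, from workcell import manip, imaging, workorder gives the robot as it stands.
- The arm moves only by the tool jog_arm, never from a script. Its argument "deltas" is a list of rows, each an object with "gripper": the opening, from 0 (shut) to 1 (fully open); "offset": the shift along the tool's x, y, z in m, a list of three; "rotation": the turn, a rotation vector about the tool's x, y, z in degrees, a list of three. In form: [{"gripper": gripper, "offset": [tx, ty, tz], "rotation": [ax, ay, az]}, ...]. A call has 1 to 20 rows; each row shifts and turns the commanded pose from where the row before left it, along the tool's axes as they then stand; what a row does not reach is not made up. A row lasts 1/10 s, in which the tool goes at most 50 mm and 8.59 degrees, less where a joint would pass 70% of its speed; a pose out of reach is approached as far as the arm can. A call with a gripper value outside its range is refused whole. The fingers move at their own pace and stop on an object; "newtons" is the grip in N (left out, the last holds). Time passes only in rows, so rows that do not move let the fingers close. It gives the time, the measured TCP pose, the force, the opening and the grip force at its end, in the units of the state.
- manip.get_obs(): the state, without advancing time (a new reading comes with each control period).
- imaging.camera(name): name is "scene" or "top" or "wrist"; returns the picture (400x640x3 uint8, blue, green, red); there is no depth.
- imaging.camera_model(name): a dict with "camera_matrix" (3x3 intrinsics, pixels), "k1" (the pictures are not rectified: a ray, as slopes to the right and down, at radius r is drawn at 1 + k1 r^2 times it, then the intrinsics apply), "world_to_cam" (4x4, takes a point from world to camera coordinates); the wrist camera has in their place "hand_eye" (4x4, takes a point from camera to tool coordinates, whose origin is the TCP and whose axes are the flange's). Camera axes: x right, y up, looking along -z (the intrinsics and any distortion apply to the point x, -y, -z); pixel columns grow to the right and rows downward; lengths in m; the calibration is good to about 2 mm. A picture is of the moment at which its call begins: read the wrist's pose just before it. camera_model takes no time and is no camera call.
- workorder.hand_in(): hands the job in; it is judged then, once.
The state is a dict: "clock": time; "joint_pos": joint angles; "joint_velocities": joint speeds; "tau": joint torques, N m; "position": TCP position; "ee_rot": TCP orientation; "ft_force": force on the tool from outside, world axes, zero at the start; "torque": the same for the moment, N m; "grip_width": opening from 0.0 (shut) to 1.0 (fully open); "grasp_force": force on a finger pad.
Only numpy, scipy, OpenCV 4.12 (cv2) and the standard library are available. Lean on these libraries where they do the work, as an engineer would, in place of code of your own. Each camera call takes 0.05 s, during which the arm holds its last target. There are 200 camera calls.

## Working session

There is one attempt and no reset: what is moved stays moved. The work goes in short steps, Python scripts to look and compute and a tool call to move; the robot and the scene stay as the last step left them, time stands still between calls to the robot, and variables do not carry over. Pictures are saved under pics/ and viewed, at most 10 in all, crops included, and the job is handed in when it is done.

Besides the shell and the picture viewer there is one more tool, called after "Emit:" as a command line: name --argument value ..., lists and objects as JSON in quotes. jog_arm: Moves the arm, as the interface text tells. Its arguments: {"type":"object","properties":{"deltas":{"type":"array","items":{"type":"object","properties":{"gripper":{"type":"number"},"offset":{"type":"array","items":{"type":"number"}},"rotation":{"type":"array","items":{"type":"number"}}}}},"newtons":{"type":"number"}},"required":["deltas"]}

```bash
ls; mkdir -p pics; cat > h.py <<'E'
import numpy as np, cv2
from scipy.spatial.transform import Rotation as R
from workcell import manip, imaging, workorder
def ray(name,uv,pose=None):
    m=imaging.camera_model(name);K=np.array(m["camera_matrix"]);k=m["k1"]
    d=np.array([(uv[0]-K[0,2])/K[0,0],(uv[1]-K[1,2])/K[1,1]]);s=d.copy()
    for _ in range(20): s=d/(1+k*(s@s))
    v=np.array([s[0],-s[1],-1.])
    if name=="wrist":
        T=np.eye(4);T[:3,:3]=R.from_quat(pose[1]).as_matrix();T[:3,3]=pose[0];T=T@np.array(m["hand_eye"])
    else: T=np.linalg.inv(np.array(m["world_to_cam"]))
    return T[:3,3],T[:3,:3]@v
def at(name,uv,z,pose=None):
    o,d=ray(name,uv,pose);return np.round(o+d*(z-o[2])/d[2],4)
def proj(name,p,pose=None):
    m=imaging.camera_model(name);K=np.array(m["camera_matrix"])
    if name=="wrist":
        T=np.eye(4);T[:3,:3]=R.from_quat(pose[1]).as_matrix();T[:3,3]=pose[0];W=np.linalg.inv(T@np.array(m["hand_eye"]))
    else: W=np.array(m["world_to_cam"])
    c=W@np.append(p,1);s=np.array([c[0],-c[1]])/-c[2];s=s*(1+m["k1"]*(s@s))
    return K[:2,:2]@s+K[:2,2]
E
python3 - <<'E'
from h import *
o=manip.get_obs();print(o["position"],o["ee_rot"],o["ft_force"])
for n in("top","scene"):
    cv2.imwrite(f"pics/{n}0.png",cv2.resize(imaging.camera(n),(800,500),interpolation=cv2.INTER_CUBIC))
    print(ray(n,(320,200)))
E
```

```text
pics
[ 0.26198001 -0.56704078  0.2415016 ] [ 9.76674483e-01  2.14724058e-01 -1.78882183e-04 -7.07949501e-04] [-0.77309028 -0.75696928 -0.50653014]
(array([0.46094795, 0.04998354, 1.41745405]), array([ 0.06312701,  0.00314506, -0.99801724]))
(array([-0.07035146,  0.54056954,  0.85775627]), array([ 0.5531521 , -0.44760111, -0.70267488]))
```

View pics/top0.png

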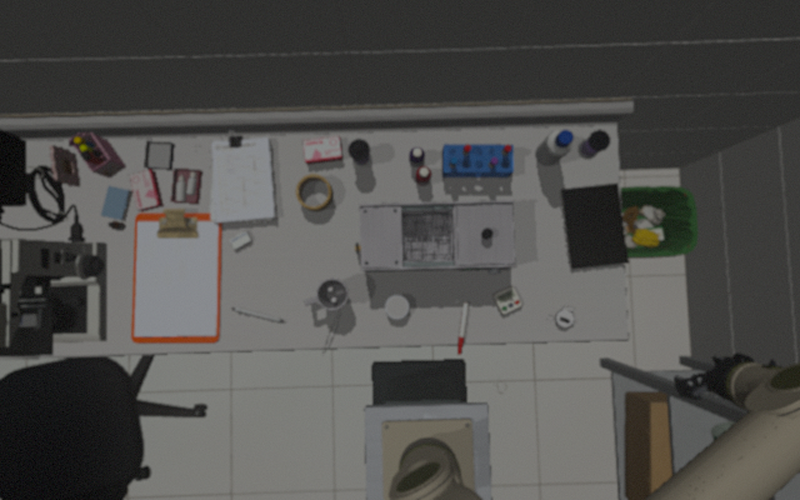

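View pics/scene0.png

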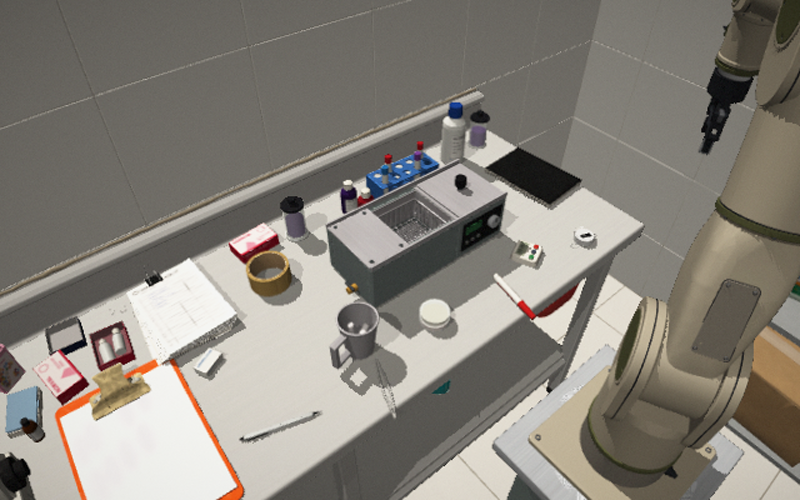

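The top view has the bath at about (437,236), the jug at (332,293) with its handle toward the lower left, and the dishes at (397,307). I'll crop in on these in both views.

```bash
python3 - <<'E'
from h import *
a=imaging.camera("top")[150:270,235:425]
b=imaging.camera("scene")[120:310,245:425]
a=cv2.convertScaleAbs(a,alpha=1.7,beta=10)
cv2.imwrite("pics/c1.png",cv2.resize(a,(760,480),interpolation=cv2.INTER_CUBIC))
cv2.imwrite("pics/c2.png",cv2.resize(b,(540,570),interpolation=cv2.INTER_CUBIC))
E
```

```text
(no output)
```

View pics/c1.png

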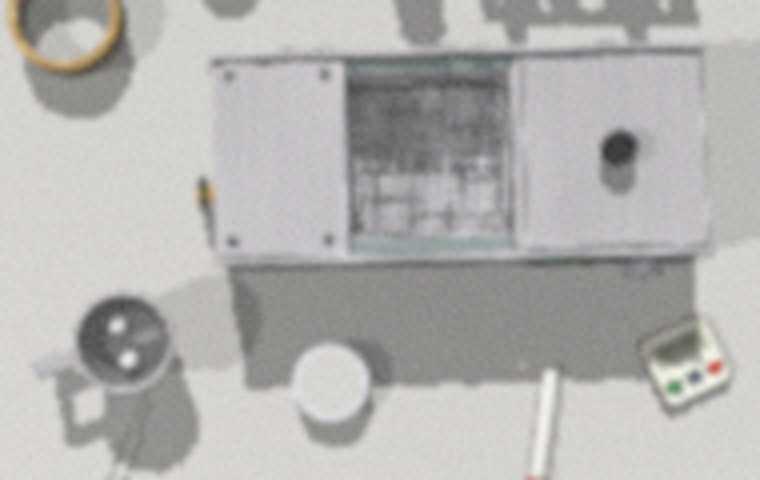

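View pics/c2.png

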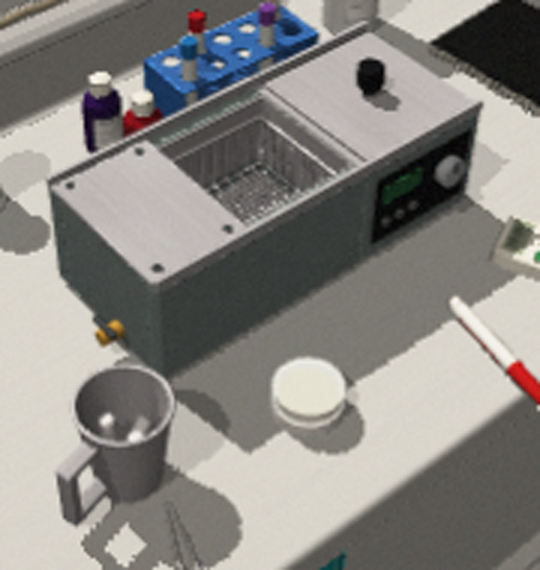

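```bash
python3 - <<'E'
from h import *
f=lambda u,v,z:at("top",(235+u/4,150+v/4),z)
g=lambda u,v,z:at("scene",(245+u/3,120+v/3),z)
for n,a in dict(TL=(213,62,.125),TR=(703,48,.131),BL=(217,260,.125),BR=(708,251,.131),fixA=(346,62,.125),fixB=(349,250,.125),covA=(514,58,.125),covB=(517,250,.125),knob=(619,148,.155),jug=(124,341,.092),hand=(43,367,.082),petri=(331,383,.032),dial=(676,366,.019)).items(): print(n,f(*a))
print("scene")
for n,a in dict(jug=(125,405,.092),handout=(66,468,.082),knob=(371,66,.155),fixA=(160,145,.125),fixB=(240,228,.125),TL=(51,183,.125),BL=(157,285,.125),covA=(265,98,.125),covB=(352,166,.125),BR=(480,105,.131),petri=(310,390,.032)).items(): print(n,g(*a))
E
```

```text
TL [0.6492 0.1463 0.125 ]
TR [ 0.6481 -0.2203  0.131 ]
BL [0.5006 0.1469 0.125 ]
BR [ 0.4964 -0.2176  0.131 ]
fixA [0.6463 0.0465 0.125 ]
fixB [0.5052 0.0484 0.125 ]
covA [ 0.6456 -0.0796  0.125 ]
covB [ 0.5015 -0.0767  0.125 ]
knob [ 0.5729 -0.1509  0.155 ]
jug [0.4421 0.2217 0.092 ]
hand [0.424  0.2854 0.082 ]
petri [0.4031 0.0657 0.032 ]
dial [ 0.4081 -0.2112  0.019 ]
scene
jug [0.4419 0.2216 0.092 ]
handout [0.4281 0.285  0.082 ]
knob [ 0.5752 -0.1505  0.155 ]
fixA [0.6343 0.0442 0.125 ]
fixB [0.5097 0.0555 0.125 ]
TL [0.6522 0.1463 0.125 ]
BL [0.5006 0.1468 0.125 ]
covA [ 0.6277 -0.0704  0.125 ]
covB [ 0.5091 -0.0686  0.125 ]
BR [ 0.4935 -0.2116  0.131 ]
petri [0.4004 0.0694 0.032 ]
```

The top-view measurements agree with the scene view, except that a few bath edges differ by 1–2 cm:
- **Bath:** centre about (0.574, -0.0375), yaw about -0.5°.
- **Jug:** axis at (0.442, 0.2217), handle toward about 104°.

Next I'll add a move planner and go to the pregrasp.

```bash
cat >> h.py <<'E'
from scipy.linalg import logm,expm
def tool(yaw,tilt):  # tool x at yaw, pointing down, then turn tilt about tool y (deg)
    y=np.radians(yaw);X=np.array([np.cos(y),np.sin(y),0]);Z=np.array([0,0,-1.])
    return np.stack([X,np.cross(Z,X),Z],1)@R.from_euler('y',tilt,degrees=True).as_matrix()
def mat(p,r):
    T=np.eye(4);T[:3,:3]=r;T[:3,3]=p;return T
def cur():
    o=manip.get_obs();return mat(o["position"],R.from_quat(o["ee_rot"]).as_matrix())
def row(A,B,n):
    D=np.real(expm(logm(np.linalg.inv(A)@B)/n))
    print(n,"rows: offset",np.round(D[:3,3],4).tolist(),"rot",np.round(R.from_matrix(D[:3,:3]).as_rotvec(degrees=True),2).tolist())
E
python3 - <<'E'
from h import *
A=cur();B=mat([.5,-.2,.34],tool(60,0));C=mat([.410,.350,.16],tool(104,-45))
row(A,B,14);row(B,C,18)
E
```

```text
14 rows: offset [0.0305, -0.0087, -0.007] rot [-0.0, -0.0, -2.51]
18 rows: offset [0.0323, -0.0111, -0.0021] rot [-0.96, -2.37, -2.32]
```

Emit:
jog_arm --deltas '[{"gripper": 1, "offset": [0.0305, -0.0087, -0.007], "rotation": [0, 0, -2.51]}, {"gripper": 1, "offset": [0.0305, -0.0087, -0.007], "rotation": [0, 0, -2.51]}, {"gripper": 1, "offset": [0.0305, -0.0087, -0.007], "rotation": [0, 0, -2.51]}, {"gripper": 1, "offset": [0.0305, -0.0087, -0.007], "rotation": [0, 0, -2.51]}, {"gripper": 1, "offset": [0.0305, -0.0087, -0.007], "rotation": [0, 0, -2.51]}, {"gripper": 1, "offset": [0.0305, -0.0087, -0.007], "rotation": [0, 0, -2.51]}, {"gripper": 1, "offset": [0.0305, -0.0087, -0.007], "rotation": [0, 0, -2.51]}, {"gripper": 1, "offset": [0.0305, -0.0087, -0.007], "rotation": [0, 0, -2.51]}, {"gripper": 1, "offset": [0.0305, -0.0087, -0.007], "rotation": [0, 0, -2.51]}, {"gripper": 1, "offset": [0.0305, -0.0087, -0.007], "rotation": [0, 0, -2.51]}, {"gripper": 1, "offset": [0.0305, -0.0087, -0.007], "rotation": [0, 0, -2.51]}, {"gripper": 1, "offset": [0.0305, -0.0087, -0.007], "rotation": [0, 0, -2.51]}, {"gripper": 1, "offset": [0.0305, -0.0087, -0.007], "rotation": [0, 0, -2.51]}, {"gripper": 1, "offset": [0.0305, -0.0087, -0.007], "rotation": [0, 0, -2.51]}]' --newtons 80

```text
clock: 1.6
position: [0.5003, -0.1993, 0.3405]
ee_rot: [0.866, 0.5, -0.0, -0.0]
ft_force: [0.0, -0.0, -0.7]
grip_width: 1.0
grasp_force: 0.0
```

Emit:
jog_arm --deltas '[{"gripper": 1, "offset": [0.0323, -0.0111, -0.0021], "rotation": [-0.96, -2.37, -2.32]}, {"gripper": 1, "offset": [0.0323, -0.0111, -0.0021], "rotation": [-0.96, -2.37, -2.32]}, {"gripper": 1, "offset": [0.0323, -0.0111, -0.0021], "rotation": [-0.96, -2.37, -2.32]}, {"gripper": 1, "offset": [0.0323, -0.0111, -0.0021], "rotation": [-0.96, -2.37, -2.32]}, {"gripper": 1, "offset": [0.0323, -0.0111, -0.0021], "rotation": [-0.96, -2.37, -2.32]}, {"gripper": 1, "offset": [0.0323, -0.0111, -0.0021], "rotation": [-0.96, -2.37, -2.32]}, {"gripper": 1, "offset": [0.0323, -0.0111, -0.0021], "rotation": [-0.96, -2.37, -2.32]}, {"gripper": 1, "offset": [0.0323, -0.0111, -0.0021], "rotation": [-0.96, -2.37, -2.32]}, {"gripper": 1, "offset": [0.0323, -0.0111, -0.0021], "rotation": [-0.96, -2.37, -2.32]}, {"gripper": 1, "offset": [0.0323, -0.0111, -0.0021], "rotation": [-0.96, -2.37, -2.32]}, {"gripper": 1, "offset": [0.0323, -0.0111, -0.0021], "rotation": [-0.96, -2.37, -2.32]}, {"gripper": 1, "offset": [0.0323, -0.0111, -0.0021], "rotation": [-0.96, -2.37, -2.32]}, {"gripper": 1, "offset": [0.0323, -0.0111, -0.0021], "rotation": [-0.96, -2.37, -2.32]}, {"gripper": 1, "offset": [0.0323, -0.0111, -0.0021], "rotation": [-0.96, -2.37, -2.32]}, {"gripper": 1, "offset": [0.0323, -0.0111, -0.0021], "rotation": [-0.96, -2.37, -2.32]}, {"gripper": 1, "offset": [0.0323, -0.0111, -0.0021], "rotation": [-0.96, -2.37, -2.32]}, {"gripper": 1, "offset": [0.0323, -0.0111, -0.0021], "rotation": [-0.96, -2.37, -2.32]}, {"gripper": 1, "offset": [0.0323, -0.0111, -0.0021], "rotation": [-0.96, -2.37, -2.32]}, {"gripper": 1, "offset": [0, 0, 0], "rotation": [0, 0, 0]}]'

```text
clock: 3.5
position: [0.4065, 0.3526, 0.1556]
ee_rot: [0.564, 0.731, -0.237, 0.301]
ft_force: [-0.1, -0.1, 0.4]
grip_width: 1.001
grasp_force: 0.0
```

```bash
python3 - <<'E'
from h import *
A=cur();o=manip.get_obs();pose=(o["position"],o["ee_rot"])
im=imaging.camera("wrist");cv2.imwrite("pics/w1.png",im)
print(o["clock"],A.round(3),np.round(o["joint_pos"],2))
print("bar top/bot pred",proj("wrist",[.4258,.2867,.082],pose),proj("wrist",[.4258,.2867,.02],pose),"lip ctr",proj("wrist",[.442,.2217,.092],pose))
E
```

```text
3.5 [[-0.182  0.968  0.173  0.407]
 [ 0.682  0.251 -0.687  0.353]
 [-0.708 -0.007 -0.706  0.156]
 [ 0.     0.     0.     1.   ]] [-0.56  0.73 -0.78  1.46  0.83  1.91 -1.18]
bar top/bot pred [322.34695055 197.36034235] [322.59321456 135.91928885] lip ctr [321.19558656 240.87027066]
```

View pics/w1.png

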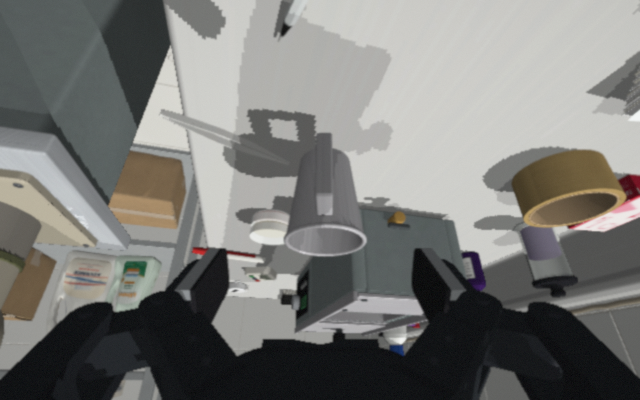

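The wrist view shows the handle bar from about (323,137) to (325,205), in line with the mouth centre at (326,238). That is about 2 mm toward +tool y from my estimate, so I'll move in along the corrected line.

```bash
python3 - <<'E'
from h import *
A=cur();r=tool(104,-45);G=np.array([.4277,.2872,.060])
P=mat(G-.06*r[:,2],r);row(A,P,4);row(P,mat(G+.008*r[:,2],r),6)
E
```

```text
4 rows: offset [0.0054, 0.0008, 0.014] rot [0.01, 0.01, 0.1]
6 rows: offset [0.0, 0.0, 0.0113] rot [0.0, -0.0, 0.0]
```

Emit:
jog_arm --deltas '[{"gripper": 0.7, "offset": [0.0054, 0.0008, 0.014], "rotation": [0, 0, 0.1]}, {"gripper": 0.7, "offset": [0.0054, 0.0008, 0.014], "rotation": [0, 0, 0.1]}, {"gripper": 0.7, "offset": [0.0054, 0.0008, 0.014], "rotation": [0, 0, 0.1]}, {"gripper": 0.7, "offset": [0.0054, 0.0008, 0.014], "rotation": [0, 0, 0.1]}, {"gripper": 0.6, "offset": [0, 0, 0.0113], "rotation": [0, 0, 0]}, {"gripper": 0.6, "offset": [0, 0, 0.0113], "rotation": [0, 0, 0]}, {"gripper": 0.6, "offset": [0, 0, 0.0113], "rotation": [0, 0, 0]}, {"gripper": 0.6, "offset": [0, 0, 0.0113], "rotation": [0, 0, 0]}, {"gripper": 0.6, "offset": [0, 0, 0.0113], "rotation": [0, 0, 0]}, {"gripper": 0.6, "offset": [0, 0, 0.0113], "rotation": [0, 0, 0]}, {"gripper": 0.6, "offset": [0, 0, 0], "rotation": [0, 0, 0]}, {"gripper": 0.6, "offset": [0, 0, 0], "rotation": [0, 0, 0]}]'

```text
clock: 4.75
position: [0.4315, 0.2807, 0.0568]
ee_rot: [0.571, 0.726, -0.234, 0.302]
ft_force: [-0.1, 0.3, 1.0]
grip_width: 0.6
grasp_force: 0.0
```

```bash
python3 - <<'E'
from h import *
o=manip.get_obs();print(o["joint_pos"].round(2) if hasattr(o["joint_pos"],"round") else o["joint_pos"])
w=cv2.resize(imaging.camera("wrist")[0:300,170:480],(620,600));s=cv2.resize(imaging.camera("scene")[200:330,230:360],(520,520))
s=cv2.copyMakeBorder(s,0,80,0,0,cv2.BORDER_CONSTANT)
c=np.hstack([w,s]);cv2.imwrite("pics/g1.png",cv2.resize(c,(798,420)))
E
```

```text
[-0.46  0.77 -0.74  1.64  0.89  1.71 -1.24]
```

View pics/g1.png

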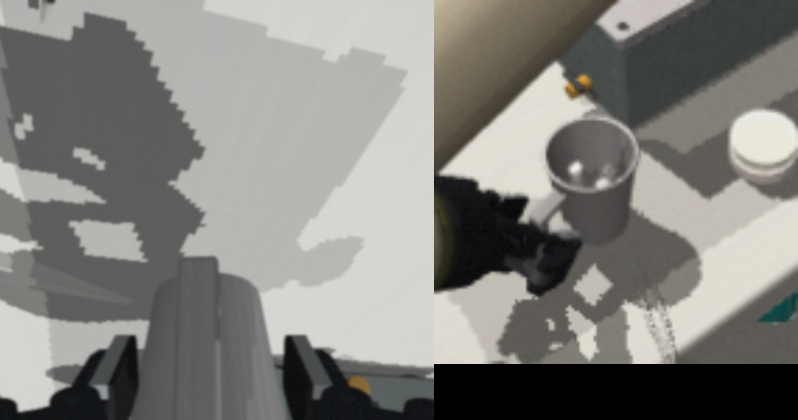

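The handle sits between the fingers, at x=199 against a finger midpoint of 210, so it is about 2 mm toward −tool y. I'll shift by that, then close.

Emit:
jog_arm --deltas '[{"gripper": 0.3, "offset": [0, -0.002, 0], "rotation": [0, 0, 0]}, {"gripper": 0.0, "offset": [0, 0, 0], "rotation": [0, 0, 0]}, {"gripper": 0, "offset": [0, 0, 0], "rotation": [0, 0, 0]}, {"gripper": 0, "offset": [0, 0, 0], "rotation": [0, 0, 0]}, {"gripper": 0, "offset": [0, 0, 0], "rotation": [0, 0, 0]}, {"gripper": 0, "offset": [0, 0, 0], "rotation": [0, 0, 0]}, {"gripper": 0, "offset": [0, 0, 0], "rotation": [0, 0, 0]}, {"gripper": 0, "offset": [0, 0, 0], "rotation": [0, 0, 0]}]' --newtons 90

```text
clock: 5.65
position: [0.4295, 0.2805, 0.057]
ee_rot: [0.571, 0.726, -0.234, 0.302]
ft_force: [-0.9, 3.3, 4.5]
grip_width: 0.15
grasp_force: 88.1
```

```bash
python3 - <<'E'
from h import *
A=cur();print(A.round(3))
# jug frame estimate J (at underside), tool->jug fixed transform
J0=mat([.442,.2217,0],R.from_euler('z',-76,degrees=True).as_matrix());X=np.linalg.inv(A)@J0
np.save("X.npy",X)
print("handle in tool",(X@[-.067,0,.051,1]).round(4))
lip=np.array([.038,0,.092,1])
# lift, then pour poses: jug lip heading -90.5, tip T, lip at bath point
def pose(T,L):  # L world lip pos
    r=(R.from_euler('z',-90.5,degrees=True)*R.from_euler('y',T,degrees=True)).as_matrix()
    J=mat([0,0,0],r);J[:3,3]=np.array(L)-(J@lip)[:3];return J@np.linalg.inv(X)
B=J0.copy();B[2,3]=.22;B=B@np.linalg.inv(X)
P1=pose(45,[.574,.02,.24]);P2=pose(85,[.574,.005,.150]);P3=pose(97,[.574,.002,.113]);P4=pose(112,[.574,.002,.107])
row(A,B,8);row(B,P1,16);row(P1,P2,8);row(P2,P3,4);row(P3,P4,4)
for p in(B,P1,P2,P4):print(p[:3,3].round(3),p[:3,2].round(2))
E
```

```text
[[-0.165  0.971  0.172  0.43 ]
 [ 0.689  0.238 -0.685  0.28 ]
 [-0.706  0.005 -0.708  0.057]
 [ 0.     0.     0.     1.   ]]
handle in tool [ 9.1e-03 -2.2e-03 -6.0e-04  1.0e+00]
8 rows: offset [-0.0194, 0.0001, -0.0195] rot [0.0, -0.0, -0.0]
16 rows: offset [-0.0109, 0.0079, 0.0045] rot [0.37, 2.79, 0.86]
8 rows: offset [-0.0095, 0.0001, 0.0023] rot [0.03, 5.0, 0.0]
4 rows: offset [-0.0095, 0.0001, 0.0012] rot [0.02, 3.0, 0.0]
4 rows: offset [-0.0044, 0.0, -0.0053] rot [0.03, 3.75, 0.0]
[0.43  0.28  0.277] [ 0.17 -0.69 -0.71]
[0.577 0.114 0.285] [ 0.  0. -1.]
[0.576 0.048 0.245] [ 0.01  0.64 -0.77]
[ 0.576 -0.002  0.211] [ 0.01  0.92 -0.39]
```

Grip holds at 88 N. Lifting now, then carrying over with a partial tip that stays below the slide angle.

Emit:
jog_arm --deltas '[{"gripper": 0, "offset": [-0.0194, 0, -0.0195], "rotation": [0, 0, 0]}, {"gripper": 0, "offset": [-0.0194, 0, -0.0195], "rotation": [0, 0, 0]}, {"gripper": 0, "offset": [-0.0194, 0, -0.0195], "rotation": [0, 0, 0]}, {"gripper": 0, "offset": [-0.0194, 0, -0.0195], "rotation": [0, 0, 0]}, {"gripper": 0, "offset": [-0.0194, 0, -0.0195], "rotation": [0, 0, 0]}, {"gripper": 0, "offset": [-0.0194, 0, -0.0195], "rotation": [0, 0, 0]}, {"gripper": 0, "offset": [-0.0194, 0, -0.0195], "rotation": [0, 0, 0]}, {"gripper": 0, "offset": [-0.0194, 0, -0.0195], "rotation": [0, 0, 0]}]'

```text
clock: 6.45
position: [0.4284, 0.2799, 0.2772]
ee_rot: [0.571, 0.726, -0.235, 0.302]
ft_force: [0.9, 0.7, -2.2]
grip_width: 0.149
grasp_force: 88.0
```

Emit:
jog_arm --deltas '[{"gripper": 0, "offset": [-0.0109, 0.0079, 0.0045], "rotation": [0.37, 2.79, 0.86]}, {"gripper": 0, "offset": [-0.0109, 0.0079, 0.0045], "rotation": [0.37, 2.79, 0.86]}, {"gripper": 0, "offset": [-0.0109, 0.0079, 0.0045], "rotation": [0.37, 2.79, 0.86]}, {"gripper": 0, "offset": [-0.0109, 0.0079, 0.0045], "rotation": [0.37, 2.79, 0.86]}, {"gripper": 0, "offset": [-0.0109, 0.0079, 0.0045], "rotation": [0.37, 2.79, 0.86]}, {"gripper": 0, "offset": [-0.0109, 0.0079, 0.0045], "rotation": [0.37, 2.79, 0.86]}, {"gripper": 0, "offset": [-0.0109, 0.0079, 0.0045], "rotation": [0.37, 2.79, 0.86]}, {"gripper": 0, "offset": [-0.0109, 0.0079, 0.0045], "rotation": [0.37, 2.79, 0.86]}, {"gripper": 0, "offset": [-0.0109, 0.0079, 0.0045], "rotation": [0.37, 2.79, 0.86]}, {"gripper": 0, "offset": [-0.0109, 0.0079, 0.0045], "rotation": [0.37, 2.79, 0.86]}, {"gripper": 0, "offset": [-0.0109, 0.0079, 0.0045], "rotation": [0.37, 2.79, 0.86]}, {"gripper": 0, "offset": [-0.0109, 0.0079, 0.0045], "rotation": [0.37, 2.79, 0.86]}, {"gripper": 0, "offset": [-0.0109, 0.0079, 0.0045], "rotation": [0.37, 2.79, 0.86]}, {"gripper": 0, "offset": [-0.0109, 0.0079, 0.0045], "rotation": [0.37, 2.79, 0.86]}, {"gripper": 0, "offset": [-0.0109, 0.0079, 0.0045], "rotation": [0.37, 2.79, 0.86]}, {"gripper": 0, "offset": [-0.0109, 0.0079, 0.0045], "rotation": [0.37, 2.79, 0.86]}, {"gripper": 0, "offset": [0, 0, 0], "rotation": [0, 0, 0]}]'

```text
clock: 8.15
position: [0.5764, 0.1086, 0.2822]
ee_rot: [0.715, 0.699, -0.001, 0.0]
ft_force: [0.2, -1.2, -2.8]
grip_width: 0.143
grasp_force: 88.0
```

```bash
cat >> h.py <<'E'
lip=np.array([.038,0,.092,1])
def pose(T,L,X):
    r=(R.from_euler('z',-90.5,degrees=True)*R.from_euler('y',T,degrees=True)).as_matrix()
    J=mat([0,0,0],r);J[:3,3]=np.array(L)-(J@lip)[:3];return J@np.linalg.inv(X)
E
python3 - <<'E'
from h import *
X=np.load("X.npy");A=cur();o=manip.get_obs();print(np.round(o["joint_pos"],2),(A@X@lip).round(4),A.round(3))
row(A,pose(85,[.574,.005,.150],X),8)
q=lambda P:proj("scene",(A@X@np.append(P,1))[:3])
im=cv2.resize(imaging.camera("scene")[100:350,200:520],(800,600)[:2])
for i,P in enumerate([[.038,0,.092],[-.038,0,.092],[0,.038,.092],[0,-.038,.092],[0,0,0],[-.072,0,.082],[-.072,0,.02]]):
    u=(q(P)-[200,100])*[2.5,2.4];cv2.circle(im,tuple(int(t) for t in u),3,(0,0,255),-1)
cv2.imwrite("pics/s2.png",im)
E
```

```text
[ 0.36  0.32 -0.78  1.47  0.23  1.44 -0.45] [0.5727 0.0144 0.2378 1.    ] [[ 0.022  1.    -0.001  0.576]
 [ 1.    -0.022 -0.001  0.109]
 [-0.001 -0.001 -1.     0.282]
 [ 0.     0.     0.     1.   ]]
8 rows: offset [-0.0088, 0.0002, 0.0023] rot [0.04, 5.01, -0.05]
```

View pics/s2.png

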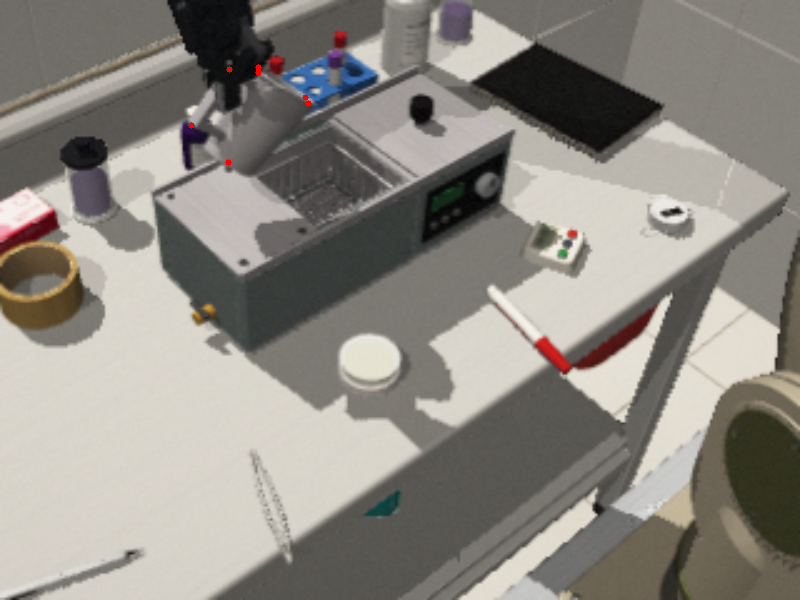

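The jug's foot centre looks nearer (247,165) than the predicted (228,163), so the jug may have turned slightly in the grip. I'll tip on to a nominal 85° (still safe) and check there in close-up.

Emit:
jog_arm --deltas '[{"gripper": 0, "offset": [-0.0088, 0.0002, 0.0023], "rotation": [0.04, 5.0, -0.05]}, {"gripper": 0, "offset": [-0.0088, 0.0002, 0.0023], "rotation": [0.04, 5.0, -0.05]}, {"gripper": 0, "offset": [-0.0088, 0.0002, 0.0023], "rotation": [0.04, 5.0, -0.05]}, {"gripper": 0, "offset": [-0.0088, 0.0002, 0.0023], "rotation": [0.04, 5.0, -0.05]}, {"gripper": 0, "offset": [-0.0088, 0.0002, 0.0023], "rotation": [0.04, 5.0, -0.05]}, {"gripper": 0, "offset": [-0.0088, 0.0002, 0.0023], "rotation": [0.04, 5.0, -0.05]}, {"gripper": 0, "offset": [-0.0088, 0.0002, 0.0023], "rotation": [0.04, 5.0, -0.05]}, {"gripper": 0, "offset": [-0.0088, 0.0002, 0.0023], "rotation": [0.04, 5.0, -0.05]}, {"gripper": 0, "offset": [0, 0, 0], "rotation": [0, 0, 0]}, {"gripper": 0, "offset": [0, 0, 0], "rotation": [0, 0, 0]}]'

```text
clock: 9.2
position: [0.5759, 0.0538, 0.246]
ee_rot: [0.667, 0.663, 0.241, -0.241]
ft_force: [0.1, 0.8, -2.5]
grip_width: 0.145
grasp_force: 88.1
```

```bash
python3 - <<'E'
from h import *
X=np.load("X.npy");A=cur();print((A@X@lip).round(4),np.round(manip.get_obs()["joint_pos"],2))
im=cv2.resize(imaging.camera("scene")[110:200,245:365],(800,600),interpolation=cv2.INTER_CUBIC)
H=X@np.array([-.067,0,.055,1])
for dT,c in((0,(0,0,255)),(-8,(0,255,0))):
    C=mat(H[:3],np.eye(3));D=C@mat([0,0,0],R.from_euler('y',dT,degrees=True).as_matrix())@np.linalg.inv(C)
    for r,z in((.038,.092),(.027,0)):
        pts=[(proj("scene",(A@D@X@[r*np.cos(t),r*np.sin(t),z,1])[:3])-[245,110])*(800/120) for t in np.linspace(0,6.283,40)]
        cv2.polylines(im,[np.int32(pts)],True,c,1)
cv2.imwrite("pics/s3.png",im)
E
```

```text
[0.5739 0.0101 0.1515 1.    ] [ 0.85  0.45 -0.84  1.6  -0.38  1.29  0.16]
```

View pics/s3.png

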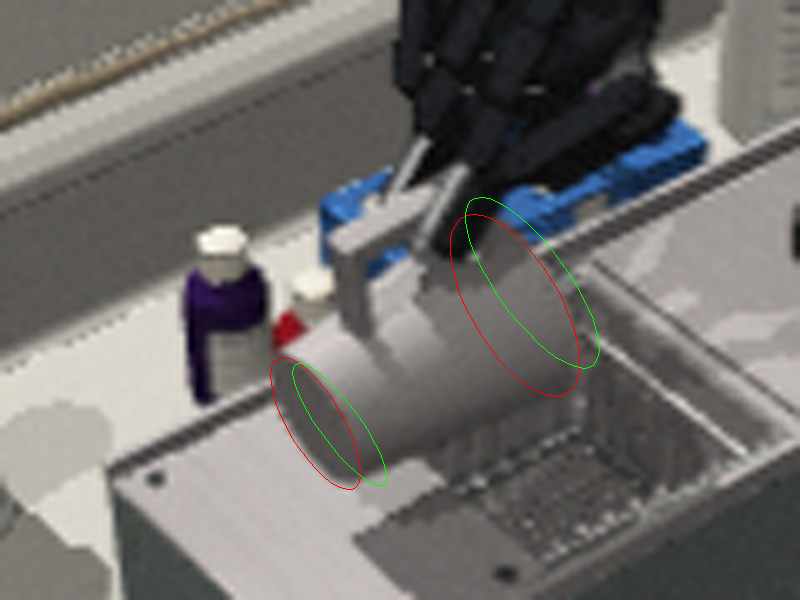

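The red (no-slip) outline matches the jug: foot about (272–362, 370–480), lip about (583,388). Pouring now.

```bash
python3 - <<'E'
from h import *
X=np.load("X.npy");A=cur();B=pose(100,[.574,0,.117],X);C=pose(113,[.574,0,.105],X)
row(A,B,5);row(B,C,6);print(manip.get_obs()["ft_force"])
E
```

```text
5 rows: offset [-0.0091, 0.0001, -0.0016] rot [-0.04, 3.04, 0.11]
6 rows: offset [-0.0035, 0.0, -0.0025] rot [0.01, 2.17, 0.0]
[ 0.69708479 -0.20932183 -1.44174705]
```

Emit:
jog_arm --deltas '[{"gripper": 0, "offset": [-0.0091, 0.0001, -0.0016], "rotation": [-0.04, 3.04, 0.1]}, {"gripper": 0, "offset": [-0.0091, 0.0001, -0.0016], "rotation": [-0.04, 3.04, 0.1]}, {"gripper": 0, "offset": [-0.0091, 0.0001, -0.0016], "rotation": [-0.04, 3.04, 0.1]}, {"gripper": 0, "offset": [-0.0091, 0.0001, -0.0016], "rotation": [-0.04, 3.04, 0.1]}, {"gripper": 0, "offset": [-0.0091, 0.0001, -0.0016], "rotation": [-0.04, 3.04, 0.1]}, {"gripper": 0, "offset": [-0.0035, 0, -0.0025], "rotation": [0, 2.17, 0]}, {"gripper": 0, "offset": [-0.0035, 0, -0.0025], "rotation": [0, 2.17, 0]}, {"gripper": 0, "offset": [-0.0035, 0, -0.0025], "rotation": [0, 2.17, 0]}, {"gripper": 0, "offset": [-0.0035, 0, -0.0025], "rotation": [0, 2.17, 0]}, {"gripper": 0, "offset": [-0.0035, 0, -0.0025], "rotation": [0, 2.17, 0]}, {"gripper": 0, "offset": [-0.0035, 0, -0.0025], "rotation": [0, 2.17, 0]}, {"gripper": 0, "offset": [0, 0, 0], "rotation": [0, 0, 0]}, {"gripper": 0, "offset": [0, 0, 0], "rotation": [0, 0, 0]}, {"gripper": 0, "offset": [0, 0, 0], "rotation": [0, 0, 0]}, {"gripper": 0, "offset": [0, 0, 0], "rotation": [0, 0, 0]}, {"gripper": 0, "offset": [0, 0, 0], "rotation": [0, 0, 0]}]'

```text
clock: 10.85
position: [0.5759, -0.0073, 0.2084]
ee_rot: [0.591, 0.58, 0.398, -0.395]
ft_force: [-0.2, -0.6, -1.9]
grip_width: 0.146
grasp_force: 88.4
```

```bash
python3 - <<'E'
from h import *
X=np.load("X.npy");A=cur();print((A@X@lip).round(4),np.round(manip.get_obs()["joint_pos"],2),(A@X)[:3,2])
im=cv2.resize(imaging.camera("scene")[110:200,245:365],(520,390),interpolation=cv2.INTER_CUBIC)
t=imaging.camera("top")[155:225,315:375];t=cv2.convertScaleAbs(cv2.resize(t,(270,315),interpolation=cv2.INTER_CUBIC),alpha=1.8)
t=cv2.copyMakeBorder(t,0,75,0,0,cv2.BORDER_CONSTANT)
cv2.imwrite("pics/p4.png",np.hstack([im,t]))
E
```

```text
[ 0.574  -0.001   0.1045  1.    ] [ 1.04  0.8  -0.85  1.56 -0.57  1.41  0.45] [-0.00991804 -0.9197544  -0.39236907]
```

View pics/p4.png

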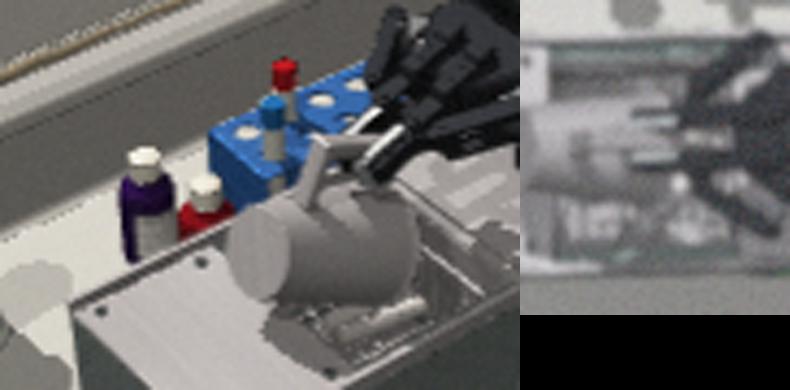

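At least one bar lies in the basket, near (390,320). I'll tip further and raise the jug slightly to free any that are propped, then check.

```bash
python3 - <<'E'
from h import *
X=np.load("X.npy");A=cur();B=pose(124,[.574,.005,.110],X);C=pose(124,[.574,.02,.135],X)
row(A,B,5);row(B,C,4);row(C,pose(95,[.574,.04,.2],X),6)
E
```

```text
5 rows: offset [-0.0003, 0.0, -0.0027] rot [0.05, 2.18, 0.0]
4 rows: offset [0.0068, -0.0001, 0.0025] rot [-0.0, 0.0, 0.0]
6 rows: offset [0.0148, -0.0001, 0.0069] rot [-0.03, -4.83, -0.0]
```

Emit:
jog_arm --deltas '[{"gripper": 0, "offset": [-0.0003, 0, -0.0027], "rotation": [0.05, 2.18, 0]}, {"gripper": 0, "offset": [-0.0003, 0, -0.0027], "rotation": [0.05, 2.18, 0]}, {"gripper": 0, "offset": [-0.0003, 0, -0.0027], "rotation": [0.05, 2.18, 0]}, {"gripper": 0, "offset": [-0.0003, 0, -0.0027], "rotation": [0.05, 2.18, 0]}, {"gripper": 0, "offset": [-0.0003, 0, -0.0027], "rotation": [0.05, 2.18, 0]}, {"gripper": 0, "offset": [0, 0, 0], "rotation": [0, 0, 0]}, {"gripper": 0, "offset": [0, 0, 0], "rotation": [0, 0, 0]}, {"gripper": 0, "offset": [0.0068, 0, 0.0025], "rotation": [0, 0, 0]}, {"gripper": 0, "offset": [0.0068, 0, 0.0025], "rotation": [0, 0, 0]}, {"gripper": 0, "offset": [0.0068, 0, 0.0025], "rotation": [0, 0, 0]}, {"gripper": 0, "offset": [0.0068, 0, 0.0025], "rotation": [0, 0, 0]}, {"gripper": 0, "offset": [0, 0, 0], "rotation": [0, 0, 0]}, {"gripper": 0, "offset": [0, 0, 0], "rotation": [0, 0, 0]}, {"gripper": 0, "offset": [0, 0, 0], "rotation": [0, 0, 0]}]'

```text
clock: 12.35
position: [0.5759, -0.0062, 0.2352]
ee_rot: [0.55, 0.541, 0.451, -0.45]
ft_force: [-0.0, 1.0, -1.1]
grip_width: 0.145
grasp_force: 88.5
```

```bash
python3 - <<'E'
from h import *
im=cv2.resize(imaging.camera("scene")[110:200,265:385],(800,600),interpolation=cv2.INTER_CUBIC)
cv2.imwrite("pics/p5.png",im);X=np.load("X.npy");A=cur()
print((A@X@lip).round(4))
B=pose(95,[.574,.04,.22],X)
Jf=mat([.442,.2217,.20],R.from_euler('z',-76,degrees=True).as_matrix())@np.linalg.inv(X)
M=pose(45,[.574,.02,.26],X)
row(A,B,7);row(B,M,8);row(M,Jf,16)
E
```

```text
[0.5741 0.0197 0.1343 1.    ]
7 rows: offset [0.0155, -0.0002, 0.0047] rot [-0.03, -4.15, -0.01]
8 rows: offset [0.0044, -0.0, 0.0047] rot [-0.04, -6.25, -0.0]
16 rows: offset [0.0119, -0.0082, -0.0015] rot [-0.37, -2.79, -0.86]
```

View pics/p5.png

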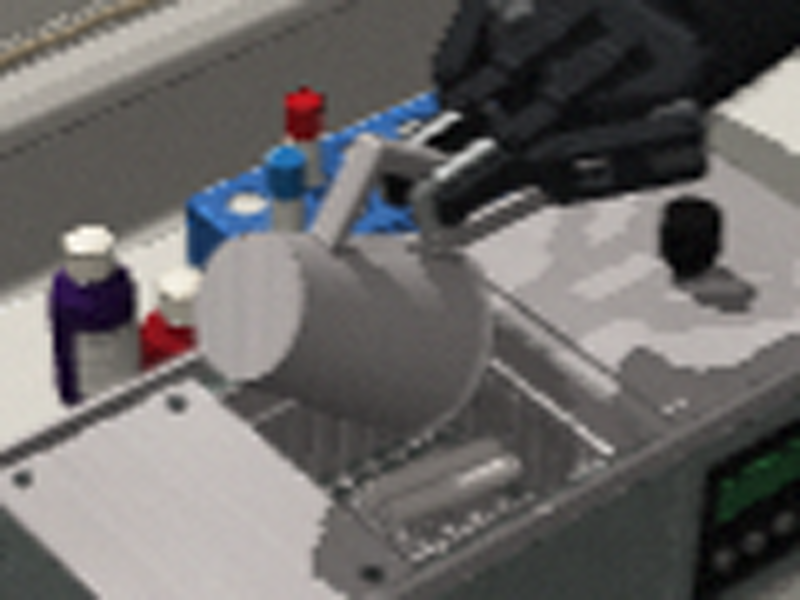

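At least two bars are visible side by side in the basket, around (440,480). I'll tilt back low over the bath first, in case one is still inside, then carry the jug away and check the jug and basket numerically.

```bash
python3 - <<'E'
from h import *
X=np.load("X.npy");A=cur()
f=[]
for _ in range(8): imaging.camera("top"); f.append(manip.get_obs()["ft_force"][2])
print(np.mean(f),np.std(f))
B=pose(80,[.574,.02,.158],X);M=pose(45,[.574,.02,.26],X)
Jf=mat([.442,.2217,.20],R.from_euler('z',-76,degrees=True).as_matrix())@np.linalg.inv(X)
row(A,B,8);row(B,M,6);row(M,Jf,16)
E
```

```text
-1.2224506647198854 0.3868853777804459
8 rows: offset [0.0065, -0.0001, 0.0077] rot [-0.04, -5.5, -0.01]
6 rows: offset [0.0101, -0.0001, -0.0064] rot [-0.04, -5.83, -0.0]
16 rows: offset [0.0119, -0.0082, -0.0015] rot [-0.37, -2.79, -0.86]
```

The mean load is 1.2 N, against 1.37 N for an empty jug, so it's most likely empty.

Emit:
jog_arm --deltas '[{"gripper": 0, "offset": [0.0065, 0, 0.0077], "rotation": [-0.04, -5.5, 0]}, {"gripper": 0, "offset": [0.0065, 0, 0.0077], "rotation": [-0.04, -5.5, 0]}, {"gripper": 0, "offset": [0.0065, 0, 0.0077], "rotation": [-0.04, -5.5, 0]}, {"gripper": 0, "offset": [0.0065, 0, 0.0077], "rotation": [-0.04, -5.5, 0]}, {"gripper": 0, "offset": [0.0065, 0, 0.0077], "rotation": [-0.04, -5.5, 0]}, {"gripper": 0, "offset": [0.0065, 0, 0.0077], "rotation": [-0.04, -5.5, 0]}, {"gripper": 0, "offset": [0.0065, 0, 0.0077], "rotation": [-0.04, -5.5, 0]}, {"gripper": 0, "offset": [0.0065, 0, 0.0077], "rotation": [-0.04, -5.5, 0]}, {"gripper": 0, "offset": [0.0101, 0, -0.0064], "rotation": [-0.04, -5.83, 0]}, {"gripper": 0, "offset": [0.0101, 0, -0.0064], "rotation": [-0.04, -5.83, 0]}, {"gripper": 0, "offset": [0.0101, 0, -0.0064], "rotation": [-0.04, -5.83, 0]}, {"gripper": 0, "offset": [0.0101, 0, -0.0064], "rotation": [-0.04, -5.83, 0]}, {"gripper": 0, "offset": [0.0101, 0, -0.0064], "rotation": [-0.04, -5.83, 0]}, {"gripper": 0, "offset": [0.0101, 0, -0.0064], "rotation": [-0.04, -5.83, 0]}, {"gripper": 0, "offset": [0, 0, 0], "rotation": [0, 0, 0]}]'

```text
clock: 14.3
position: [0.5766, 0.1205, 0.3071]
ee_rot: [0.71, 0.704, 0.001, 0.0]
ft_force: [-0.2, 0.8, -1.2]
grip_width: 0.149
grasp_force: 88.3
```

Emit:
jog_arm --deltas '[{"gripper": 0, "offset": [0.0119, -0.0082, -0.0015], "rotation": [-0.37, -2.79, -0.86]}, {"gripper": 0, "offset": [0.0119, -0.0082, -0.0015], "rotation": [-0.37, -2.79, -0.86]}, {"gripper": 0, "offset": [0.0119, -0.0082, -0.0015], "rotation": [-0.37, -2.79, -0.86]}, {"gripper": 0, "offset": [0.0119, -0.0082, -0.0015], "rotation": [-0.37, -2.79, -0.86]}, {"gripper": 0, "offset": [0.0119, -0.0082, -0.0015], "rotation": [-0.37, -2.79, -0.86]}, {"gripper": 0, "offset": [0.0119, -0.0082, -0.0015], "rotation": [-0.37, -2.79, -0.86]}, {"gripper": 0, "offset": [0.0119, -0.0082, -0.0015], "rotation": [-0.37, -2.79, -0.86]}, {"gripper": 0, "offset": [0.0119, -0.0082, -0.0015], "rotation": [-0.37, -2.79, -0.86]}, {"gripper": 0, "offset": [0.0119, -0.0082, -0.0015], "rotation": [-0.37, -2.79, -0.86]}, {"gripper": 0, "offset": [0.0119, -0.0082, -0.0015], "rotation": [-0.37, -2.79, -0.86]}, {"gripper": 0, "offset": [0.0119, -0.0082, -0.0015], "rotation": [-0.37, -2.79, -0.86]}, {"gripper": 0, "offset": [0.0119, -0.0082, -0.0015], "rotation": [-0.37, -2.79, -0.86]}, {"gripper": 0, "offset": [0.0119, -0.0082, -0.0015], "rotation": [-0.37, -2.79, -0.86]}, {"gripper": 0, "offset": [0.0119, -0.0082, -0.0015], "rotation": [-0.37, -2.79, -0.86]}, {"gripper": 0, "offset": [0.0119, -0.0082, -0.0015], "rotation": [-0.37, -2.79, -0.86]}, {"gripper": 0, "offset": [0.0119, -0.0082, -0.0015], "rotation": [-0.37, -2.79, -0.86]}, {"gripper": 0, "offset": [0, 0, 0], "rotation": [0, 0, 0]}]'

```text
clock: 16.0
position: [0.4287, 0.2826, 0.2564]
ee_rot: [0.569, 0.728, -0.235, 0.3]
ft_force: [-0.2, 0.4, -1.8]
grip_width: 0.147
grasp_force: 88.4
```

```bash
python3 - <<'E'
from h import *
X=np.load("X.npy");A=cur();J=A@X;print(J.round(3),np.round(manip.get_obs()["joint_pos"],2))
# basket in scene view as brightness map (z~.06) rectified, and jug interior from top
g=lambda n:cv2.cvtColor(imaging.camera(n),cv2.COLOR_BGR2GRAY)
def rect(n,x,y,z,st):
    im=g(n);return np.array([[im[tuple(np.int32(np.round(proj(n,[a,b,z])))[::-1])] for b in y] for a in x])
np.set_printoptions(linewidth=250)
print("basket scene z.055 rows x .63->.51, cols y .11->-.08");print(rect("scene",np.arange(.632,.512,-.008),np.arange(.048,-.08,-.006),.055,0))
print("top");print(rect("top",np.arange(.632,.512,-.008),np.arange(.048,-.08,-.006),.055,0))
f=[]
c=(J@[0,0,.05,1])[:3]
print("jug top");print(rect("top",c[0]+np.arange(.04,-.041,-.008),c[1]+np.arange(.04,-.041,-.008),c[2],0))
E
```

```text
[[ 0.245  0.97   0.007  0.441]
 [-0.97   0.245 -0.     0.224]
 [-0.002 -0.006  1.     0.199]
 [ 0.     0.     0.     1.   ]] [-0.41  0.53 -0.81  1.51  0.79  1.95 -1.02]
basket scene z.055 rows x .63->.51, cols y .11->-.08
[[163 161 193 189 192 188 187 173 105  61  79  62  67  61  68  64  71  74  62  96  94  89]
 [149 190 194 189 190 187 189 188 112 136  71  80  88  62  88  64 132 116 113  84  87  84]
 [190 190 192 191 188 184 189 183  88 120 104 153 146 111 126 105  92  68  81 103  73  83]
 [192 189 192 188 189 187 190 196 105 104 144 137 147 142 142 153 152 151 149 143 103  81]
 [191 190 190 187 188 186 187 191 115  94 140 151 152 145 139 132 127 135 132 127 138  89]
 [189 189 192 187 188 184 190 178 109 105 120 140 142 123 143 154 172 199 212 211 151  88]
 [189 189 192 188 189 185 189 189  96 135 116 100  92  82  94 102 106 128 102 100  98  99]
 [191 188 192 189 173  85 185 198 102 106  88  83 178  97 131  80 111  88  55  85  88  90]
 [189 190 189 190 190 138 189 190 144 141 162 145 137 174 167 143 140 128 137 148 144 116]
 [179 173 194 195 188 181 157 146 138 119 161 152 141 181 1
[... 1683 characters left out ...]
0  93  93  96 102 104  95  87  96 101 110 100  84  98 106 102  94  82  80  89  72]
 [ 91  83  94  91  91  89  84  85  93  97 102 102  98 104 113 113 108 104 107  95 100  84]]
jug top
[[126 126 120 101  89  90 109 119 123 123 113]
 [124 113  60  48  47  48  50  76 118 124 114]
 [102  47  45  49  54  63  65  63  95 120 109]
 [ 61  45  49  58  65  66  66  63  65 103 108]
 [ 49  47  44  63  67  66  67  63  64 103 112]
 [ 45  50  48  63  66  65  67  65  66 100 110]
 [ 69  48  45  52  68  65  64  68  69 102 110]
 [ 92  61  65  57  56  60  61  60  94 105 110]
 [120  85  69  74  77  74  78  86 104 112 111]
 [127 119 106  90  92  90 100 113 123 104 104]
 [123 125 125 121 120 122 126 124 123 113 120]]
```

The jug interior is uniformly dark, so it's empty. Bright bars are in the basket. I'll set the jug down now.

```bash
python3 - <<'E'
from h import *
A=cur();B=A.copy();B[2,3]-=.185;C=B.copy();C[2,3]-=.014
row(A,B,8);row(B,C,6)
E
```

```text
8 rows: offset [0.0163, -0.0001, 0.0164] rot [0.0, 0.0, -0.0]
6 rows: offset [0.0016, -0.0, 0.0017] rot [0.0, 0.0, -0.0]
```

Emit:
jog_arm --deltas '[{"gripper": 0, "offset": [0.0163, 0, 0.0164], "rotation": [0, 0, 0]}, {"gripper": 0, "offset": [0.0163, 0, 0.0164], "rotation": [0, 0, 0]}, {"gripper": 0, "offset": [0.0163, 0, 0.0164], "rotation": [0, 0, 0]}, {"gripper": 0, "offset": [0.0163, 0, 0.0164], "rotation": [0, 0, 0]}, {"gripper": 0, "offset": [0.0163, 0, 0.0164], "rotation": [0, 0, 0]}, {"gripper": 0, "offset": [0.0163, 0, 0.0164], "rotation": [0, 0, 0]}, {"gripper": 0, "offset": [0.0163, 0, 0.0164], "rotation": [0, 0, 0]}, {"gripper": 0, "offset": [0.0163, 0, 0.0164], "rotation": [0, 0, 0]}, {"gripper": 0, "offset": [0.0016, 0, 0.0017], "rotation": [0, 0, 0]}, {"gripper": 0, "offset": [0.0016, 0, 0.0017], "rotation": [0, 0, 0]}, {"gripper": 0, "offset": [0.0016, 0, 0.0017], "rotation": [0, 0, 0]}, {"gripper": 0, "offset": [0.0016, 0, 0.0017], "rotation": [0, 0, 0]}, {"gripper": 0, "offset": [0.0016, 0, 0.0017], "rotation": [0, 0, 0]}, {"gripper": 0, "offset": [0, 0, 0], "rotation": [0, 0, 0]}, {"gripper": 0, "offset": [0, 0, 0], "rotation": [0, 0, 0]}]'

```text
clock: 17.65
position: [0.432, 0.2813, 0.0622]
ee_rot: [0.572, 0.726, -0.234, 0.301]
ft_force: [-0.3, 0.3, -1.2]
grip_width: 0.154
grasp_force: 88.3
```

Emit:
jog_arm --deltas '[{"gripper": 0, "offset": [0.0011, 0, 0.0011], "rotation": [0, 0, 0]}, {"gripper": 0, "offset": [0.0011, 0, 0.0011], "rotation": [0, 0, 0]}, {"gripper": 0, "offset": [0, 0, 0], "rotation": [0, 0, 0]}, {"gripper": 0, "offset": [0, 0, 0], "rotation": [0, 0, 0]}]'

```text
clock: 18.05
position: [0.4319, 0.2812, 0.0588]
ee_rot: [0.572, 0.726, -0.234, 0.301]
ft_force: [-0.1, -0.3, -1.4]
grip_width: 0.153
grasp_force: 88.3
```

Emit:
jog_arm --deltas '[{"gripper": 0, "offset": [0.0008, 0, 0.0008], "rotation": [0, 0, 0]}, {"gripper": 0, "offset": [0, 0, 0], "rotation": [0, 0, 0]}, {"gripper": 0, "offset": [0, 0, 0], "rotation": [0, 0, 0]}]'

```text
clock: 18.35
position: [0.4319, 0.2812, 0.0577]
ee_rot: [0.572, 0.726, -0.234, 0.301]
ft_force: [-0.3, 0.1, -1.4]
grip_width: 0.15
grasp_force: 88.3
```

Emit:
jog_arm --deltas '[{"gripper": 0, "offset": [0.0007, 0, 0.0007], "rotation": [0, 0, 0]}, {"gripper": 0, "offset": [0, 0, 0], "rotation": [0, 0, 0]}, {"gripper": 0, "offset": [0, 0, 0], "rotation": [0, 0, 0]}]'

```text
clock: 18.65
position: [0.432, 0.2814, 0.0571]
ee_rot: [0.572, 0.726, -0.234, 0.301]
ft_force: [-0.3, 1.9, 3.9]
grip_width: 0.147
grasp_force: 88.9
```

Emit:
jog_arm --deltas '[{"gripper": 0, "offset": [0.0007, 0, 0.0007], "rotation": [0, 0, 0]}, {"gripper": 0, "offset": [0, 0, 0], "rotation": [0, 0, 0]}, {"gripper": 0, "offset": [0, 0, 0], "rotation": [0, 0, 0]}]'

```text
clock: 18.95
position: [0.432, 0.2817, 0.0568]
ee_rot: [0.572, 0.726, -0.234, 0.301]
ft_force: [-1.1, 2.7, 9.4]
grip_width: 0.147
grasp_force: 89.8
```

The jug is in contact with the worktop. I'll release and back out along the tool axis.

Emit:
jog_arm --deltas '[{"gripper": 0.5, "offset": [0, 0, 0], "rotation": [0, 0, 0]}, {"gripper": 0.5, "offset": [0, 0, 0], "rotation": [0, 0, 0]}, {"gripper": 0.5, "offset": [0, 0, 0], "rotation": [0, 0, 0]}, {"gripper": 0.5, "offset": [0, 0, 0], "rotation": [0, 0, 0]}, {"gripper": 0.5, "offset": [0, 0, 0], "rotation": [0, 0, 0]}, {"gripper": 0.5, "offset": [0, 0, -0.015], "rotation": [0, 0, 0]}, {"gripper": 0.5, "offset": [0, 0, -0.02], "rotation": [0, 0, 0]}, {"gripper": 0.5, "offset": [0, 0, -0.02], "rotation": [0, 0, 0]}, {"gripper": 0.5, "offset": [0, 0, -0.02], "rotation": [0, 0, 0]}, {"gripper": 0.5, "offset": [0, 0, -0.02], "rotation": [0, 0, 0]}, {"gripper": 0.5, "offset": [-0.025, 0, -0.025], "rotation": [0, 0, 0]}, {"gripper": 0.5, "offset": [-0.025, 0, -0.025], "rotation": [0, 0, 0]}, {"gripper": 0.5, "offset": [-0.025, 0, -0.025], "rotation": [0, 0, 0]}, {"gripper": 0.5, "offset": [-0.025, 0, -0.025], "rotation": [0, 0, 0]}, {"gripper": 0.5, "offset": [0, 0, 0], "rotation": [0, 0, 0]}]'

```text
clock: 20.45
position: [0.415, 0.3476, 0.27]
ee_rot: [0.573, 0.726, -0.23, 0.301]
ft_force: [-0.4, 0.2, 0.3]
grip_width: 0.501
grasp_force: 0.0
```

```bash
python3 - <<'E'
from h import *
o=manip.get_obs();print(o["clock"],np.round(o["position"],3))
g=lambda n:cv2.cvtColor(imaging.camera(n),cv2.COLOR_BGR2GRAY)
t=g("top");cv2.imwrite("pics/t9.png",t)
# jug rim circle centre
c0=np.int32(proj("top",[.442,.2217,.092]));np.set_printoptions(linewidth=250)
print(c0);print(t[c0[1]-18:c0[1]+19:2,c0[0]-24:c0[0]+20:2])
k=np.int32(proj("top",[.574,-.151,.155]));print(k);print(t[k[1]-6:k[1]+7,k[0]-7:k[0]+8])
E
```

```text
20.45 [0.415 0.348 0.27 ]
[265 235]
[[124 123 124 122 125 123 123 125 123 124 126 124 124 122 122 124 116 110 110 107 107 108]
 [123 124 125 124 125 124 124 123 123 124 124 124 121 124 124 125 122 113 107 110 108 109]
 [124 123 124 124 125 124 124 124 119 118 120 120 112 119 119 122 124 121 109 110 110 110]
 [125 123 122 123 125 123 124 117 107 101  86  76  75  74  94 108 115 110 108 106 109 107]
 [125 124 124 125 123 124 124 110  92  60  47  45  46  48  48  62  98 109 107 109 109 109]
 [125 121 125 125 125 124 124  97  56  45  49  47  58  60  63  61  63  98 108 110 108 109]
 [123 124 123 124 124 123 115  71  45  48  50  60  63  68  66  65  64  77 105 108 106 106]
 [124 123 125 125 123 123 104  55  48  48  53  67  66  65  66  67  65  65 101 104 109 108]
 [125 124 124 125 123 119  94  50  48  51  56  66  66  65  65  67  66  66  93 105 109 108]
 [125 125 125 123 122 115  95  46  47  49  52  65  66  67  66  65  65  61  94 106 109 107]
 [124 122 117 108 108 102  97  60  51  47  50  65  66  65  67  68  63  66  88 101 109 108]
 [124 107  98  98  98  98  89  76  58  60  48  51  62  67  67  
[... 795 characters left out ...]
5 110]
 [110 110 110 111 106 101  91  81  82  86  94 101 102 103 106]
 [112 111 111 107  96  76  60  50  51  57  71  85  97 100 100]
 [110 111 109  97  75  52  37  35  32  33  45  67  85  97 100]
 [111 112 105  85  55  39  29  30  33  30  38  49  73  93  99]
 [110 110 102  67  38  33  32  30  37  34  33  47  72  93  96]
 [113 110  96  64  33  32  32  33  34  32  36  47  74  93 100]
 [110 110 101  69  33  27  31  30  31  32  39  57  81  96  98]
 [112 111  99  73  44  33  34  32  30  29  44  67  89 100 103]
 [109 111 100  77  55  44  38  41  45  52  60  79  98 104 107]
 [110 113 104  82  67  60  53  56  61  65  72  84 103 108 110]
 [110 111 103  83  73  70  70  66  72  72  74  84 103 111 110]]
```

The jug stands upright and empty at its old place. The cover comes next: I'll straddle the knob with part-open fingers along y and push, with no grip and no lift.

```bash
python3 - <<'E'
from h import *
A=cur();B=mat([.50,.12,.31],tool(50,0));C=mat([.574,-.151,.22],tool(-0.5,0));row(A,B,10);row(B,C,12)
E
```

```text
10 rows: offset [-0.0215, 0.0134, 0.006] rot [2.13, 4.1, 5.07]
12 rows: offset [-0.0049, 0.0237, 0.0075] rot [0.0, 0.0, 4.21]
```

Emit:
jog_arm --deltas '[{"gripper": 0.48, "offset": [-0.0215, 0.0134, 0.006], "rotation": [2.13, 4.1, 5.07]}, {"gripper": 0.48, "offset": [-0.0215, 0.0134, 0.006], "rotation": [2.13, 4.1, 5.07]}, {"gripper": 0.48, "offset": [-0.0215, 0.0134, 0.006], "rotation": [2.13, 4.1, 5.07]}, {"gripper": 0.48, "offset": [-0.0215, 0.0134, 0.006], "rotation": [2.13, 4.1, 5.07]}, {"gripper": 0.48, "offset": [-0.0215, 0.0134, 0.006], "rotation": [2.13, 4.1, 5.07]}, {"gripper": 0.48, "offset": [-0.0215, 0.0134, 0.006], "rotation": [2.13, 4.1, 5.07]}, {"gripper": 0.48, "offset": [-0.0215, 0.0134, 0.006], "rotation": [2.13, 4.1, 5.07]}, {"gripper": 0.48, "offset": [-0.0215, 0.0134, 0.006], "rotation": [2.13, 4.1, 5.07]}, {"gripper": 0.48, "offset": [-0.0215, 0.0134, 0.006], "rotation": [2.13, 4.1, 5.07]}, {"gripper": 0.48, "offset": [-0.0215, 0.0134, 0.006], "rotation": [2.13, 4.1, 5.07]}]'

```text
clock: 21.5
position: [0.5003, 0.118, 0.3075]
ee_rot: [0.907, 0.42, -0.001, -0.0]
ft_force: [0.3, 0.3, -0.2]
grip_width: 0.481
grasp_force: 0.0
```

Emit:
jog_arm --deltas '[{"gripper": 0.48, "offset": [-0.0049, 0.0237, 0.0075], "rotation": [0, 0, 4.21]}, {"gripper": 0.48, "offset": [-0.0049, 0.0237, 0.0075], "rotation": [0, 0, 4.21]}, {"gripper": 0.48, "offset": [-0.0049, 0.0237, 0.0075], "rotation": [0, 0, 4.21]}, {"gripper": 0.48, "offset": [-0.0049, 0.0237, 0.0075], "rotation": [0, 0, 4.21]}, {"gripper": 0.48, "offset": [-0.0049, 0.0237, 0.0075], "rotation": [0, 0, 4.21]}, {"gripper": 0.48, "offset": [-0.0049, 0.0237, 0.0075], "rotation": [0, 0, 4.21]}, {"gripper": 0.48, "offset": [-0.0049, 0.0237, 0.0075], "rotation": [0, 0, 4.21]}, {"gripper": 0.48, "offset": [-0.0049, 0.0237, 0.0075], "rotation": [0, 0, 4.21]}, {"gripper": 0.48, "offset": [-0.0049, 0.0237, 0.0075], "rotation": [0, 0, 4.21]}, {"gripper": 0.48, "offset": [-0.0049, 0.0237, 0.0075], "rotation": [0, 0, 4.21]}, {"gripper": 0.48, "offset": [-0.0049, 0.0237, 0.0075], "rotation": [0, 0, 4.21]}, {"gripper": 0.48, "offset": [-0.0049, 0.0237, 0.0075], "rotation": [0, 0, 4.21]}, {"gripper": 0.48, "offset": [0, 0, 0], "rotation": [0, 0, 0]}, {"gripper": 0.48, "offset": [0, 0, 0], "rotation": [0, 0, 0]}]'

```text
clock: 22.9
position: [0.5728, -0.1533, 0.218]
ee_rot: [1.0, -0.006, -0.002, 0.002]
ft_force: [0.0, 0.5, 0.6]
grip_width: 0.48
grasp_force: 0.0
```

```bash
python3 - <<'E'
from h import *
A=cur();o=manip.get_obs();p=(o["position"],o["ee_rot"]);print(A.round(3),np.round(o["joint_pos"],2))
w=cv2.cvtColor(imaging.camera("wrist"),cv2.COLOR_BGR2GRAY);cv2.imwrite("pics/w9.png",w)
print(proj("wrist",[.574,-.151,.155],p))
n,l,s,c=cv2.connectedComponentsWithStats((w<55).astype(np.uint8))
for i in range(1,n):
    if s[i,4]>150: print(s[i],c[i].round(1),at("wrist",c[i],.15,p))
row(A,mat([.574,-.151,.147],tool(-.5,0)),6)
E
```

```text
[[ 1.    -0.011 -0.004  0.573]
 [-0.011 -1.    -0.004 -0.153]
 [-0.004  0.004 -1.     0.218]
 [ 0.     0.     0.     1.   ]] [ 0.49  0.3  -0.37  1.57  0.12  1.3  -1.48]
[316.28620205 217.53621205]
[124   0  48  20 655] [149.7   7.4] [ 0.7011 -0.0573  0.15  ]
[221   0  96   8 364] [265.    1.7] [ 0.7031 -0.1236  0.15  ]
[320   0  89  11 464] [367.5   2.6] [ 0.702  -0.1822  0.15  ]
[  517    41   123   200 21666] [582.3 142.9] [ 0.621  -0.3235  0.15  ]
[ 299  189   36   41 1166] [316.6 209.5] [ 0.5781 -0.1512  0.15  ]
[    5   239   633   161 46680] [320.6 348.1] [ 0.4637 -0.1527  0.15  ]
[  0 300  24  21 244] [  7.5 306.6] [0.5041 0.0827 0.15  ]
6 rows: offset [0.0002, -0.0004, 0.0118] rot [0.03, 0.04, -0.02]
```

The wrist image puts the knob at y = -0.151. Going down around it.

Emit:
jog_arm --deltas '[{"gripper": 0.48, "offset": [0.0005, -0.0004, 0.0118], "rotation": [0.03, 0.04, 0]}, {"gripper": 0.48, "offset": [0.0005, -0.0004, 0.0118], "rotation": [0.03, 0.04, 0]}, {"gripper": 0.48, "offset": [0.0005, -0.0004, 0.0118], "rotation": [0.03, 0.04, 0]}, {"gripper": 0.48, "offset": [0.0005, -0.0004, 0.0118], "rotation": [0.03, 0.04, 0]}, {"gripper": 0.48, "offset": [0.0005, -0.0004, 0.0118], "rotation": [0.03, 0.04, 0]}, {"gripper": 0.48, "offset": [0.0005, -0.0004, 0.0118], "rotation": [0.03, 0.04, 0]}, {"gripper": 0.48, "offset": [0, 0, 0], "rotation": [0, 0, 0]}, {"gripper": 0.48, "offset": [0, 0, 0], "rotation": [0, 0, 0]}]'

```text
clock: 23.75
position: [0.576, -0.1509, 0.1477]
ee_rot: [1.0, -0.005, 0.0, 0.0]
ft_force: [0.4, -0.1, 0.8]
grip_width: 0.479
grasp_force: 0.0
```

Emit:
jog_arm --deltas '[{"gripper": 0.48, "offset": [0, -0.004, 0], "rotation": [0, 0, 0]}, {"gripper": 0.48, "offset": [0, -0.004, 0], "rotation": [0, 0, 0]}, {"gripper": 0.48, "offset": [0, -0.007, 0], "rotation": [0, 0, 0]}, {"gripper": 0.48, "offset": [0, -0.007, 0], "rotation": [0, 0, 0]}, {"gripper": 0.48, "offset": [0, -0.007, 0], "rotation": [0, 0, 0]}, {"gripper": 0.48, "offset": [0, -0.007, 0], "rotation": [0, 0, 0]}, {"gripper": 0.48, "offset": [0, -0.007, 0], "rotation": [0, 0, 0]}, {"gripper": 0.48, "offset": [0, -0.007, 0], "rotation": [0, 0, 0]}, {"gripper": 0.48, "offset": [0, -0.007, 0], "rotation": [0, 0, 0]}, {"gripper": 0.48, "offset": [0, -0.007, 0], "rotation": [0, 0, 0]}, {"gripper": 0.48, "offset": [0, -0.007, 0], "rotation": [0, 0, 0]}, {"gripper": 0.48, "offset": [0, -0.007, 0], "rotation": [0, 0, 0]}, {"gripper": 0.48, "offset": [0, -0.007, 0], "rotation": [0, 0, 0]}, {"gripper": 0.48, "offset": [0, -0.007, 0], "rotation": [0, 0, 0]}, {"gripper": 0.48, "offset": [0, -0.007, 0], "rotation": [0, 0, 0]}, {"gripper": 0.48, "offset": [0, -0.007, 0], "rotation": [0, 0, 0]}, {"gripper": 0.48, "offset": [0, -0.007, 0], "rotation": [0, 0, 0]}, {"gripper": 0.48, "offset": [0, -0.007, 0], "rotation": [0, 0, 0]}, {"gripper": 0.48, "offset": [0, 0, 0], "rotation": [0, 0, 0]}]'

```text
clock: 25.65
position: [0.5772, -0.0291, 0.1476]
ee_rot: [1.0, -0.004, 0.0, 0.0]
ft_force: [0.2, 0.7, 0.3]
grip_width: 0.481
grasp_force: 0.0
```

Emit:
jog_arm --deltas '[{"gripper": 0.48, "offset": [0, -0.003, 0], "rotation": [0, 0, 0]}, {"gripper": 0.48, "offset": [0, -0.003, 0], "rotation": [0, 0, 0]}, {"gripper": 0.48, "offset": [0, -0.003, 0], "rotation": [0, 0, 0]}, {"gripper": 0.48, "offset": [0, 0, 0], "rotation": [0, 0, 0]}]'

```text
clock: 26.05
position: [0.5772, -0.0212, 0.1475]
ee_rot: [1.0, -0.005, 0.0, 0.0]
ft_force: [0.1, -1.2, 0.6]
grip_width: 0.479
grasp_force: 0.0
```

Expected contact is at a TCP y of about -0.013. Creeping on while watching the force.

Emit:
jog_arm --deltas '[{"gripper": 0.48, "offset": [0, -0.002, 0], "rotation": [0, 0, 0]}, {"gripper": 0.48, "offset": [0, -0.002, 0], "rotation": [0, 0, 0]}, {"gripper": 0.48, "offset": [0, 0, 0], "rotation": [0, 0, 0]}]'

```text
clock: 26.35
position: [0.5774, -0.0175, 0.1476]
ee_rot: [1.0, -0.005, 0.0, 0.0]
ft_force: [-0.0, -0.6, -0.4]
grip_width: 0.477
grasp_force: 0.0
```

Emit:
jog_arm --deltas '[{"gripper": 0.48, "offset": [0, -0.0015, 0], "rotation": [0, 0, 0]}, {"gripper": 0.48, "offset": [0, -0.0015, 0], "rotation": [0, 0, 0]}, {"gripper": 0.48, "offset": [0, 0, 0], "rotation": [0, 0, 0]}]'

```text
clock: 26.65
position: [0.5774, -0.0146, 0.1477]
ee_rot: [1.0, -0.005, 0.001, 0.0]
ft_force: [-0.5, -0.4, -0.4]
grip_width: 0.483
grasp_force: 0.1
```

Emit:
jog_arm --deltas '[{"gripper": 0.48, "offset": [0, -0.0015, 0], "rotation": [0, 0, 0]}, {"gripper": 0.48, "offset": [0, -0.0015, 0], "rotation": [0, 0, 0]}, {"gripper": 0.48, "offset": [0, 0, 0], "rotation": [0, 0, 0]}]'

```text
clock: 26.95
position: [0.5775, -0.0116, 0.1477]
ee_rot: [1.0, -0.005, 0.001, 0.0]
ft_force: [0.4, 0.8, -0.7]
grip_width: 0.482
grasp_force: 0.1
```

```bash
python3 - <<'E'
from h import *
t=cv2.cvtColor(imaging.camera("top"),cv2.COLOR_BGR2GRAY);np.set_printoptions(linewidth=250)
o=manip.get_obs();print(o["ft_force"],o["grip_width"],o["grasp_force"])
for x in (.52,.53,.62,.63): 
    print(x,[int(cv2.getRectSubPix(t,(1,1),tuple(map(float,proj("top",[x,y,.125]))))[0,0]) for y in np.arange(.08,-.1,-.003)])
E
```

```text
[ 0.34506719  0.44209316 -0.54595237] 0.48306294022206653 0.06041079992428422
0.52 [111, 110, 110, 108, 102, 98, 100, 107, 110, 106, 95, 95, 100, 92, 79, 74, 74, 74, 75, 77, 77, 71, 66, 71, 76, 77, 79, 84, 88, 90, 93, 94, 98, 100, 101, 103, 104, 106, 107, 107, 109, 109, 110, 111, 111, 113, 115, 113, 113, 113, 112, 110, 109, 107, 105, 104, 102, 100, 98, 99]
0.53 [110, 110, 109, 110, 109, 109, 109, 109, 110, 108, 99, 98, 105, 106, 95, 81, 74, 72, 70, 70, 69, 64, 68, 80, 85, 83, 75, 72, 82, 92, 95, 96, 98, 101, 102, 104, 106, 107, 107, 108, 109, 109, 110, 112, 113, 113, 113, 113, 112, 111, 110, 109, 108, 105, 104, 103, 102, 99, 97, 96]
0.62 [111, 112, 113, 112, 112, 112, 112, 112, 112, 105, 94, 96, 104, 103, 86, 72, 82, 98, 110, 115, 109, 96, 97, 110, 115, 105, 91, 91, 100, 105, 105, 104, 105, 104, 104, 104, 104, 104, 103, 103, 102, 103, 102, 102, 102, 102, 100, 100, 99, 99, 99, 98, 94, 80, 73, 88, 107, 115, 109, 95]
0.63 [111, 112, 113, 113, 113, 110, 110, 112, 111, 106, 95, 92, 99, 95, 80, 77, 92, 106, 113, 112, 99, 92, 103, 113, 110, 95, 90, 101, 110, 112, 111, 110, 110, 110, 109, 110, 110, 109, 109, 109, 107, 107, 107, 107, 108, 107, 107, 107, 106, 106, 107, 105, 94, 80, 83, 101, 112, 110, 98, 92]
```

Emit:
jog_arm --deltas '[{"gripper": 0.48, "offset": [0, -0.0015, 0], "rotation": [0, 0, 0]}, {"gripper": 0.48, "offset": [0, -0.0015, 0], "rotation": [0, 0, 0]}, {"gripper": 0.48, "offset": [0, 0, 0], "rotation": [0, 0, 0]}]'

```text
clock: 27.3
position: [0.5774, -0.0101, 0.1476]
ee_rot: [1.0, -0.006, 0.0, 0.001]
ft_force: [-0.6, -4.7, 0.0]
grip_width: 0.482
grasp_force: 2.5
```

```bash
python3 - <<'E'
from h import *
o=manip.get_obs();p=(o["position"],o["ee_rot"]);print(p[0],o["ft_force"],o["grip_width"])
w=cv2.cvtColor(imaging.camera("wrist"),cv2.COLOR_BGR2GRAY)
np.set_printoptions(linewidth=250);v=int(proj("wrist",[p[0][0],p[0][1],.155],p)[1]);print(v)
for r in(v-30,v-10,v,v+10,v+30): print(r,w[r,240:400:4])
t=cv2.cvtColor(imaging.camera("top"),cv2.COLOR_BGR2GRAY);t0=cv2.imread("pics/t9.png",0)
# old knob spot vs now
k=np.int32(proj("top",[.574,-.151,.155]));print(t[k[1]-2:k[1]+3,k[0]-4:k[0]+5])
E
```

```text
[ 0.57739841 -0.0101194   0.14763713] [-0.59754191 -4.69842373  0.02545786] 0.48199431523102093
272
242 [173 172 171 166 168 167 110 110  79  11 161 151 143 146 143 143 146 143 122  14  16  15  16  14  17  16  15  12  16  34 138  17  84 110 110 141 142 148 148 145]
262 [138  44  40  78 110 112  95  22  16   7  89 103 111 165 164 166 169 139  19  23  20  20  22  27  21  23  18  22  21  20  24  12  12  22  97 112 112  78  42  40]
272 [ 28  24  76 117 119 111  26  10  10   3  86 103 102 163 166 165 168 155  23  21  22  21  24  20  23  22  22  21  21  23  21  14   8  11  25 111 120 118  71  28]
282 [ 34  25  26  27  34  53  35  11   9  12  98 103  99 108 168 166 167 162 156  25  21  24  19  20  24  23  22  22  22  21  74  18   8  15  34  91  37  24  30  27]
302 [ 24  24  23  24  28  20  18   7  36 102  97 100 101  99 104 165 166 162 161 165 165 160 171 162 162 165 168 162 169 166 164 106  36  14  22  25  22  19  19  19]
[[96 98 92 96 96 94 96 93 97]
 [96 96 95 96 93 98 95 96 94]
 [95 94 94 96 96 96 98 96 96]
 [96 94 96 97 96 96 94 95 96]
 [97 96 95 95 95 98 97 96 96]]
```

The cover has moved with the knob and the force is rising, so it has butted against the fixed half. I'll press a little more to square it up.

Emit:
jog_arm --deltas '[{"gripper": 0.48, "offset": [0, -0.0015, 0], "rotation": [0, 0, 0]}, {"gripper": 0.48, "offset": [0, -0.0015, 0], "rotation": [0, 0, 0]}, {"gripper": 0.48, "offset": [0, 0, 0], "rotation": [0, 0, 0]}, {"gripper": 0.48, "offset": [0, 0, 0], "rotation": [0, 0, 0]}]'

```text
clock: 27.8
position: [0.5775, -0.0099, 0.1477]
ee_rot: [1.0, -0.007, 0.0, 0.003]
ft_force: [-0.8, -12.4, 1.7]
grip_width: 0.483
grasp_force: 6.4
```

Emit:
jog_arm --deltas '[{"gripper": 0.48, "offset": [0, 0.004, 0], "rotation": [0, 0, 0]}, {"gripper": 0.48, "offset": [0, 0.005, 0], "rotation": [0, 0, 0]}, {"gripper": 0.48, "offset": [0, 0, 0], "rotation": [0, 0, 0]}, {"gripper": 0.48, "offset": [0, 0, 0], "rotation": [0, 0, 0]}]'

```text
clock: 28.2
position: [0.5775, -0.0144, 0.1477]
ee_rot: [1.0, -0.005, 0.001, 0.0]
ft_force: [0.9, -0.5, 0.7]
grip_width: 0.486
grasp_force: 0.0
```

Emit:
jog_arm --deltas '[{"gripper": 0.48, "offset": [0, 0, -0.015], "rotation": [0, 0, 0]}, {"gripper": 0.48, "offset": [0, 0, -0.025], "rotation": [0, 0, 0]}, {"gripper": 0.48, "offset": [0, 0, -0.03], "rotation": [0, 0, 0]}, {"gripper": 0.48, "offset": [0, 0, -0.03], "rotation": [0, 0, 0]}, {"gripper": 0.48, "offset": [0, 0.03, -0.02], "rotation": [0, 0, 0]}, {"gripper": 0.48, "offset": [0, 0.04, 0], "rotation": [0, 0, 0]}, {"gripper": 0.48, "offset": [0, 0.04, 0], "rotation": [0, 0, 0]}, {"gripper": 0.48, "offset": [0, 0.04, 0], "rotation": [0, 0, 0]}, {"gripper": 0.48, "offset": [0, 0.04, 0], "rotation": [0, 0, 0]}, {"gripper": 0.48, "offset": [0, 0.04, 0], "rotation": [0, 0, 0]}, {"gripper": 0.48, "offset": [0, 0.04, 0], "rotation": [0, 0, 0]}, {"gripper": 0.48, "offset": [0, 0, 0], "rotation": [0, 0, 0]}]'

```text
clock: 29.4
position: [0.5728, -0.2914, 0.2684]
ee_rot: [1.0, -0.009, 0.0, 0.002]
ft_force: [-1.2, -1.3, -0.1]
grip_width: 0.48
grasp_force: 0.0
```

```bash
python3 - <<'E'
from h import *
t=cv2.cvtColor(imaging.camera("top"),cv2.COLOR_BGR2GRAY);t0=cv2.imread("pics/t9.png",0)
s=cv2.cvtColor(imaging.camera("scene"),cv2.COLOR_BGR2GRAY)
f=lambda im,n,x,ys,z:[int(cv2.getRectSubPix(im,(1,1),tuple(map(float,proj(n,[x,y,z]))))[0,0]) for y in ys]
for x in (.51,.52,.54,.60,.62,.635):
    print(x,"top seam",f(t,"top",x,np.arange(.062,.03,-.002),.125),"scene",f(s,"scene",x,np.arange(.066,.03,-.002),.125))
    print("   rear",f(t,"top",x,np.arange(-.075,-.1,-.002),.125))
m=np.argwhere(t[150:225,300:400]<45)[:,::-1]
n,l,st,c=cv2.connectedComponentsWithStats((t<50).astype(np.uint8))
for i in range(1,n):
    if 10<st[i,4]<80 and 330<c[i][0]<400 and 170<c[i][1]<205: print("knob",st[i],at("top",c[i],.155))
E
```

```text
0.51 top seam [97, 103, 110, 109, 108, 106, 103, 103, 105, 106, 107, 108, 110, 110, 109, 110] scene [176, 166, 178, 184, 185, 186, 183, 179, 170, 176, 185, 188, 190, 188, 189, 188, 187, 188]
   rear [108, 108, 107, 104, 99, 94, 99, 105, 107, 107, 107, 106, 106]
0.52 top seam [98, 102, 106, 108, 109, 106, 101, 98, 100, 104, 107, 107, 108, 108, 108, 106] scene [122, 98, 96, 131, 171, 185, 190, 192, 184, 176, 183, 186, 186, 186, 188, 188, 187, 186]
   rear [107, 106, 108, 104, 98, 92, 95, 102, 108, 109, 108, 106, 106]
0.54 top seam [107, 108, 109, 109, 109, 111, 112, 112, 107, 107, 108, 108, 108, 108, 108, 107] scene [185, 184, 184, 185, 186, 186, 186, 181, 173, 176, 183, 186, 187, 190, 190, 188, 187, 187]
   rear [107, 107, 108, 107, 102, 97, 95, 101, 105, 107, 106, 106, 106]
0.6 top seam [109, 109, 109, 109, 106, 102, 99, 99, 101, 105, 107, 107, 108, 107, 106, 106] scene [190, 189, 189, 189, 189, 189, 188, 185, 177, 176, 184, 187, 186, 188, 188, 188, 188, 187]
   rear [105, 105, 106, 103, 98, 93, 96, 101, 105, 107, 107, 106, 105]
0.62 top seam [110, 109, 110, 109, 107, 104, 100, 99, 101, 104, 105, 106, 107, 107, 104, 105] scene [193, 193, 193, 194, 195, 194, 192, 190, 191, 190, 188, 184, 185, 186, 187, 187, 186, 186]
   rear [105, 104, 105, 104, 100, 98, 98, 103, 106, 108, 107, 107, 107]
0.635 top seam [92, 100, 106, 109, 110, 107, 103, 99, 99, 102, 105, 106, 106, 106, 105, 104] scene [158, 150, 175, 189, 194, 193, 193, 198, 190, 174, 175, 178, 182, 184, 185, 186, 185, 184]
   rear [105, 104, 105, 107, 103, 100, 98, 103, 106, 108, 107, 108, 108]
knob [341 185   7   7  45] [ 0.5739 -0.0176  0.155 ]
```

The seam is only a faint, even hairline across the whole width, and the rear edge is parallel to it. The knob is at y ≈ -0.018, so the cover is flush. The arm is clear, so I'll hand in.

```bash
python3 -c "
from workcell import workorder
print(workorder.hand_in())"
```

```text
the job is handed in; nothing more can be done
None
```

The job is handed in at about 29.5 s of the 58 s allowed, result not shown: the jug stands upright and reads empty, the cover is butted flush against the fixed half, and the bars are in the basket (two seen clearly, the third inferred from the empty jug and its weight).

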